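# Put a polished weld section under the bench magnifier

## Robot

A 7-joint arm with a two-finger parallel gripper is mounted at the origin on the work surface. World frame = base frame: x ahead of the robot, y to its left, z up, the work surface at z = 0. Lengths are in m, angles in rad, forces in N, time in s.
With the tool pointing down it reaches from about 0.35 to 0.9 m from the base axis. Payload 7.2 kg.
Tool frame: the origin (TCP) lies midway between the tips of the shut fingers; the grasp point (between the pads) lies tcp_to_grasp behind it (tcp_to_grasp is the distance from the TCP to the grasp point, in m); z points along the fingers, y is the line along which they close (so a half turn about z gives the same grasp; the last joint's range is limited). The gripper opens to 85 mm and grips with 20 to 120 N. Pads are 22 mm wide; open, the fingers measure 114 mm over their backs; the gripper's body (76 mm by 85 mm) begins 54 mm behind the grasp point. The pads swing forward as they close: fully open they stand 13 mm farther back than shut.
Start: joints at [-1.186, 0.411, -0.013, 1.596, 0.006, 1.134, -0.082], TCP at [0.273, 0.562, 0.231] pointing down, gripper open.
Joint ranges: [-2.95, 2.95], [-0.29, 1.99], [-1.47, 1.44], [0.14, 2.54], [-1.03, 4.17], [0.13, 1.85], [-2.86, 2.86]. Speed limits (rad/s): [2.39, 2.39, 3.01, 3.01, 3.14, 3.14, 3.14].

## Interface

Orientations are given as a rotation vector (axis times angle).
In Python, from cell import * gives the robot as it stands.
- The arm moves only by the tool drive_tool, never from a script. Its argument "deltas" is a list of rows, each an object of numbers: "tx", "ty", "tz": the shift along the tool's x, y, z in m; "yaw": the turn about the tool's z in rad. In form: [{"tx": .., "ty": .., "tz": .., "yaw": ..}, ...]. A call has 1 to 20 rows; each row is the pose to reach, as a shift and turn from the pose commanded when the call began, along the tool's axes at that moment; what a row does not reach only later rows make up. A row lasts 1/8 s, in which the tool goes at most 62.5 mm and 10.7 degrees, less where a joint would pass 70% of its speed; a pose out of reach is approached as far as the arm can. A call with a gripper value outside its range is refused whole. "claw" is the finger opening in m, from 0 to 0.0854, set as the call begins (left out, the last holds). The fingers move at their own pace and stop on an object; "force" is the grip in N (left out, the last holds). Time passes only in rows, so rows that repeat a pose let the fingers close. It gives the time, the measured TCP pose, the force, the opening and the grip force at its end, in the units of the state.
- get_obs(): the state, without advancing time (a new reading comes with each control period).
- snapshot(name): name is "scene" or "side" or "wrist"; returns a dict with "img" (480x640x3 uint8, red, green, blue), "fx", "fy", "cx", "cy" (pixels), "distortion" ([k1, k2, p1, p2, k3] as OpenCV has them; the pictures are not rectified), "cam_to_world" (4x4, takes a point from camera to world coordinates). Camera axes: x right, y down, z forward; pixel columns grow to the right and rows downward; lengths in m; the calibration is good to about 2 mm. A picture is of the moment at which its call begins. There is no depth.
- sign_off(): hands the job in; it is judged then, once.
The state is a dict: "time_s": time; "q": joint angles; "qvel": joint speeds; "tau": joint torques, N m; "tool_pos": TCP position; "orientation": TCP orientation; "ft_force": force on the tool from outside, world axes, zero at the start; "ft_torque": the same for the moment, N m; "finger_gap": finger opening in m; "finger_force": force on a finger pad.
Only numpy, scipy, OpenCV 4.12 (cv2) and the standard library are available. Lean on these libraries where they do the work, as an engineer would, in place of code of your own. Each camera call takes 0.05 s, during which the arm holds its last target. There are 200 camera calls.

## Task

Take the long rectangular mount out of the specimen box and set it down (do not drop it) polished face up on the middle of the round aluminium stage, slide the box's cover fully shut again to keep the dust off the round mounts, and swing the magnifier's arm round until its lens, seen from straight above, is centred over the mount on the stage. Leave the round mounts, the bottle and the caliper where they are.

Things in the scene. Friction and masses are not known exactly. Their poses are not given: they have to be found in the camera images.
- stand: Bench magnifier stand, fixed: white cast base 136 mm across and 34 mm high with an upright steel post 22 mm thick. Origin on the bench on the post's axis. Its swivel hub, 38 mm thick, ends at 218 mm height; nothing of the magnifier is higher. x and y are level.
- magnifier (a joint): Angle of the magnifier's swing arm about the post's upright axis (rad). At 0 the arm points along the stand's own -x; it grows as the arm swings clockwise seen from above (towards the stand's +y). Range -1.1 to 1.9. The swivel is held by friction (about 0.35 N m) and stays where it is released: about 2 N of sideways push at the lens ring moves it.
- lens_center (a point): Centre of the magnifier's round lens, 190 mm above the bench, 220 mm from the post's axis; it moves on a level circle about the post. White ring housing 150 mm outside diameter, 178 to 202 mm height, with a clear solid lens in it; steel arm tube 15 mm thick at 190 mm height to the post, with a white block 24 mm wide next to the ring.
- stage_top (a point): Centre of the top face of the specimen stage, a fixed turned aluminium disc 112 mm across its flat top and 20 mm high (120 mm at its foot) on the bench. It lies 220 mm from the post's axis, so the lens can pass exactly over it. At the start the lens stands well to one side: the arm must swing about 0.9 to 1.9 rad clockwise seen from above (magnifier joint 0.95 to 1.35) to reach it.
- box: Specimen box, fixed, white, 190 (its x) by 196 (its y) by 50 mm high; origin under its centre. Walls 7 mm (+y end only 38 mm high, the cover slides out over it), inner floor 6 mm above the bench. A divider 36 mm high, 5 mm thick at x = +30 mm parts it along y: the 115 mm wide side (smaller x) holds the rectangular mount near the -y end, the narrow side two round mounts.
- cover (a joint): How far the box's flat grey cover is slid open (m): 0 fully shut, 0.135 fully open, towards the box's +y. Friction about 1.5 N; it stays where it is left. The cover's plate lies from 40 to 46 mm height and hides the whole box when shut; fully open it bares the box from its -y end to y = +44 mm.
- cover_grip (a point): Middle of the top edge of the cover's upright grip bar, 72 mm above the bench. The bar stands on the cover, 110 mm long along the box's x, 12 mm thick along the box's y, rising 26 mm above the cover plate; it is at the box's y = -60 mm when shut and moves with the cover.
- mount: The rectangular mount: black resin block 30 mm (its x) by 76 mm (its y) by 22 mm high, about 0.11 kg, with a polished steel strip showing in its upper face. Origin at the centre of its underside, z up. It starts inside the box, lying on the floor of the wider compartment under the cover, its length nearly along the box's y.
- round_a: Round black resin mount 40 mm across, 22 mm high, in the narrow compartment of the box. Origin at the centre of its underside. Not to be moved.
- round_b: Second round mount, the same, in the same compartment. Not to be moved.
- bottle: White bottle, 60 mm across and 160 mm high, standing on the bench. Origin at the centre of its underside. Not to be moved.
- caliper: Steel caliper lying on the bench, 190 mm long along its y, jaws reaching 38 mm to its +x, at most 8 mm thick. Origin under the middle of its beam. Not to be moved.
Not all that is in view belongs to the job. There is more than one size of the part that bears stage_top; the job needs the middle-sized.

How it is judged:
By the outcome, as a careful person would: the job done as asked, in the order asked, and still so for the second after the job is handed in, with the robot touching nothing.
It also fails if it takes over 72 s, if anything falls off the work surface, if the arm or the gripper's body presses on something with over 40 N, if the wrist force passes 120 N, or if a joint passes its speed limit or range.

## Working session

There is one attempt and no reset: what is moved stays moved. The work goes in short steps, Python scripts to look and compute and a tool call to move; the robot and the scene stay as the last step left them, time stands still between calls to the robot, and variables do not carry over. Pictures are saved under pics/ and viewed, at most 10 in all, crops included, and the job is handed in when it is done.

Besides the shell and the picture viewer there is one more tool, called after "Request:" by a JSON object that holds its "method" and its "body". drive_tool: Moves the arm, as the interface text tells. Its arguments: {"type":"object","properties":{"deltas":{"type":"array"},"claw":{"type":"number"},"force":{"type":"number"}},"required":["deltas"]}

```bash
mkdir -p pics; ls
python3 - <<'E'
from cell import *
import cv2,pickle
d={}
for n in("scene","side","wrist"):
    s=snapshot(n); d[n]=s
    cv2.imwrite(f"pics/{n}0.png",s["img"][:,:,::-1])
    print(n,s["fx"],s["fy"],s["cx"],s["cy"],s["distortion"]);print(s["cam_to_world"])
pickle.dump(d,open("s0.pkl","wb"))
o=get_obs();print(o)
import cell;print([x for x in dir(cell) if x[0]!='_'])
try: print(tcp_to_grasp)
except Exception as e: print(e)
E
```

```text
pics
scene 506.9682104305958 506.9682104305958 321.99852181564177 237.58388564209224 [0.03366653 0.         0.         0.         0.        ]
[[ 0.77580971  0.54528918 -0.3174571   1.11099655]
 [ 0.63095518 -0.67352547  0.38504415 -0.67545281]
 [-0.00385503 -0.49902219 -0.86658063  1.35796447]
 [ 0.          0.          0.          1.        ]]
side 459.10013960753747 459.10013960753747 322.74041188961525 245.94032934607142 [-0.02157346  0.          0.          0.          0.        ]
[[-0.99812616 -0.01908405  0.05813751  0.57786477]
 [-0.05975398  0.50860092 -0.8589264   0.93109521]
 [-0.013177   -0.86079086 -0.50878823  0.76290008]
 [ 0.          0.          0.          1.        ]]
wrist 362.8787723379161 362.8787723379161 321.237899765679 236.9035154702032 [0.02580333 0.         0.         0.         0.        ]
[[ 0.43773941  0.86818269  0.23375847  0.21391295]
 [ 0.89910097 -0.42231267 -0.11519315  0.59120276]
 [-0.00128953  0.26059705 -0.9654468   0.37353004]
 [ 0.          0.          0.          1.        ]]
{'time_s': 0.15, 'q': array([-1.18617644,  0.41174664, -0.01274114,  1.59683516,  0.00557888,
        1.13433315, -0.08217111]), 'qvel': array([ 7.91467283e-05, -1.32380232e-03, -1.42568104e-03, -2.40028437e-03,
       -3.46701249e-04,  4.29945595e-04, -1.65107447e-03]), 'tau': array([ 1.77439182e-03, -6.01034188e+01,  6.82884883e-01, -2.99644876e+01,
        1.39257874e-02,  7.86079152e-03, -3.53272014e-05]), 'tool_pos': array([0.2732783 , 0.56165766, 0.23063392]), 'orientation': array([-7.05067044e-01, -3.06121417e+00,  1.98917753e-03]), 'ft_force': array([ 0.40530701, -0.55989727,  0.42248179]), 'ft_torque': array([ 0.02156358, -0.05288466,  0.01321851]), 'finger_force': 0.0, 'finger_gap': 0.08560251117540796}
['Unreachable', 'get_obs', 'sign_off', 'snapshot', 'tcp_to_grasp']
0.0187
```

View pics/scene0.png

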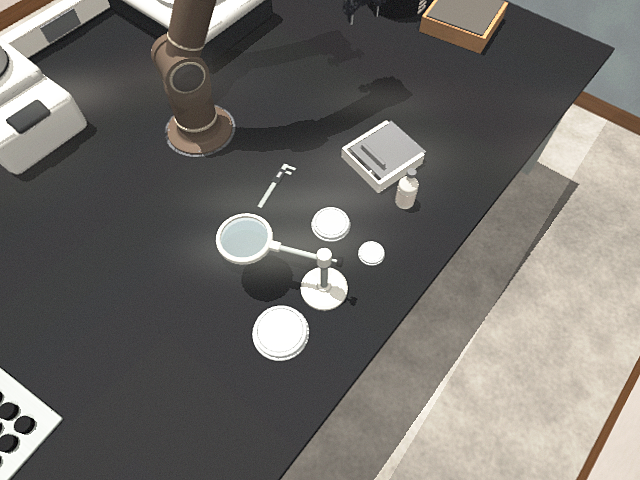

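View pics/side0.png

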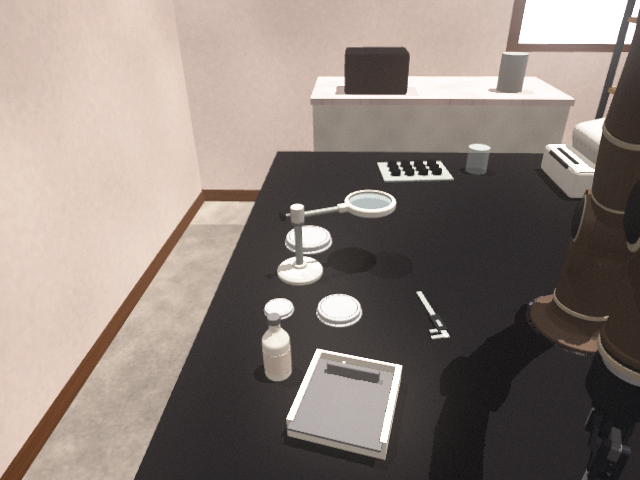

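The scene view shows three discs: (330,223), (371,253) small and (281,332) large. The box is at (383,155) with its grip bar at (368,157), the post top is at (324,257), the lens at (245,239), the caliper at (277,185) and the bottle at (406,190). Stage candidates are those three discs; I'd choose (330,223) as the middle-sized one, once measured.

```bash
cat > h.py <<'E'
import numpy as np,cv2,pickle
def K(s): return np.array([[s["fx"],0,s["cx"]],[0,s["fy"],s["cy"]],[0,0,1]])
def p2w(s,px,z):
    u=cv2.undistortPoints(np.array(px,float).reshape(-1,1,2),K(s),np.array(s["distortion"]))[:,0]
    T=np.array(s["cam_to_world"]); d=np.c_[u,np.ones(len(u))]@T[:3,:3].T; o=T[:3,3]
    return o+d*((z-o[2])/d[:,2])[:,None]
def w2p(s,P):
    T=np.linalg.inv(np.array(s["cam_to_world"])); r=cv2.Rodrigues(T[:3,:3])[0]
    return cv2.projectPoints(np.array(P,float).reshape(-1,1,3),r,T[:3,3],K(s),np.array(s["distortion"]))[0][:,0]
def topview(s,x0,x1,y0,y1,z,res=0.001):
    # rectified ortho picture of the plane z; columns = x, rows = y decreasing
    X,Y=np.meshgrid(np.arange(x0,x1,res),np.arange(y1,y0,-res))
    p=w2p(s,np.c_[X.ravel(),Y.ravel(),np.full(X.size,z)]).astype(np.float32).reshape(*X.shape,2)
    return cv2.remap(s["img"],p[...,0],p[...,1],cv2.INTER_LINEAR)
E
python3 - <<'E'
from h import *
d=pickle.load(open("s0.pkl","rb"))
for n,seeds in(("scene",[(330,223),(371,253),(281,332)]),("side",[(339,310),(279,309),(309,239)])):
    s=d[n];g=s["img"].min(2)
    m=(g>110).astype(np.uint8)
    nl,lab,st,_=cv2.connectedComponentsWithStats(m)
    for c in seeds:
        l=lab[c[1],c[0]]; ct=max(cv2.findContours((lab==l).astype(np.uint8),0,1)[0],key=len)[:,0]
        w=p2w(s,ct,0.01); (cx,cy),r=cv2.minEnclosingCircle(w[:,:2].astype(np.float32))
        print(n,c,st[l],cx,cy,2*r)
s=d["scene"]
print("post top",p2w(s,[(324,254)],.218), p2w(d["side"],[(297,207)],.218))
print("lens",p2w(s,[(245,239)],.19),p2w(d["side"],[(370,204)],.19))
print("bottle",p2w(s,[(405,203)],0.),p2w(d["side"],[(278,375)],0.),"cal",p2w(s,[(261,206),(291,167)],0))
v=topview(s,.3,.9,-.25,.35,.05); 
c=topview(s,.35,.65,.1,.4,.05,.0005)
cv2.imwrite("pics/top.png",c[:,:,::-1])
print("box corners guess",p2w(s,[(342,152),(385,122),(425,152),(381,180)],.05))
cv2.imwrite("pics/crop.png",cv2.resize(s["img"][110:270,215:435,::-1],None,fx=3.6,fy=3.6,interpolation=2))
E
```

```text
scene (330, 223) [ 311  207   40   35 1088] 0.6051468253135681 -0.021662704646587372 0.1281002014875412
scene (371, 253) [358 241  27  25 526] 0.7650389075279236 -0.024739176034927368 0.08411713689565659
scene (281, 332) [ 252  305   57   56 2498] 0.7166354656219482 -0.382695734500885 0.16140124201774597
side (339, 310) [ 316  294   46   33 1241] 0.6025642156600952 -0.017103256657719612 0.13933664560317993
side (279, 309) [264 298  31  23 556] 0.7626391649246216 -0.012608911842107773 0.09718462824821472
side (309, 239) [ 277  225   55   60 1816] 0.720970869064331 -0.30379974842071533 0.35824185609817505
post top [[ 0.72779721 -0.20316372  0.218     ]] [[ 0.72282736 -0.19462965  0.218     ]]
lens [[ 0.52704144 -0.28844823  0.19      ]] [[ 0.52089416 -0.2792443   0.19      ]]
bottle [[0.73983485 0.19508188 0.        ]] [[0.73067835 0.20899259 0.        ]] cal [[ 0.38782736 -0.10447536  0.        ]
 [ 0.36000857  0.07464484  0.        ]]
box corners guess [[0.47781856 0.19950194 0.05      ]
 [0.51163371 0.39461821 0.05      ]
 [0.69014438 0.37045186 0.05      ]
 [0.64434816 0.18777451 0.05      ]]
```

View pics/crop.png

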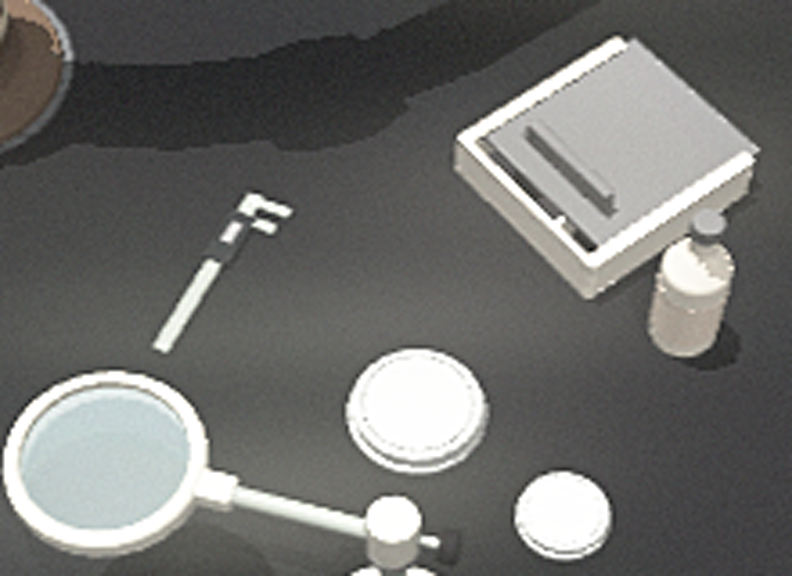

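The middle disc measures about 120 mm and lies about 0.217 m from the post (large 160 mm, small 80 mm), so the stage is (330,223), at roughly (0.605, -0.02). The cover's already slightly open. Next I'll move the wrist camera over the box.

Request:
{"method": "drive_tool", "body": {"deltas": [{"tx": -0.03, "ty": -0.01, "tz": -0.02, "yaw": 0.1}, {"tx": -0.08, "ty": -0.03, "tz": -0.05, "yaw": 0.27}, {"tx": -0.13, "ty": -0.05, "tz": -0.07, "yaw": 0.42}, {"tx": -0.18, "ty": -0.07, "tz": -0.07, "yaw": 0.57}, {"tx": -0.23, "ty": -0.09, "tz": -0.07, "yaw": 0.72}, {"tx": -0.28, "ty": -0.11, "tz": -0.07, "yaw": 0.87}, {"tx": -0.33, "ty": -0.13, "tz": -0.07, "yaw": 1.02}, {"tx": -0.37, "ty": -0.145, "tz": -0.07, "yaw": 1.15}, {"tx": -0.395, "ty": -0.155, "tz": -0.07, "yaw": 1.2}, {"tx": -0.395, "ty": -0.155, "tz": -0.07, "yaw": 1.2}, {"tx": -0.395, "ty": -0.155, "tz": -0.07, "yaw": 1.2}, {"tx": -0.395, "ty": -0.155, "tz": -0.07, "yaw": 1.2}], "claw": 0.0}}

```text
time_s: 1.65
tool_pos: [0.5598, 0.2515, 0.3012]
orientation: [-2.306, -2.132, 0.0]
ft_force: [0.7, 0.6, 0.1]
finger_gap: 0.0001
finger_force: 0.0
```

Run:
```python
from cell import *
from h import *
o=get_obs();print(o["tool_pos"],o["orientation"],o["q"],o["ft_force"],o["finger_gap"])
s=snapshot("wrist");pickle.dump(s,open("w1.pkl","wb"));print(s["cam_to_world"])
cv2.imwrite("pics/w1.png",s["img"][:,:,::-1])
```

```text
[0.55984222 0.25153582 0.30116893] [-2.30637967e+00 -2.13176746e+00  8.30448462e-05] [-0.77314612  0.35139172  0.3715219   1.54873747 -0.13224874  1.26654906
 -0.46123204] [0.6842388  0.57091489 0.07960741] 9.294608824186756e-05
[[ 0.99688657 -0.07575317 -0.02187761  0.56506697]
 [-0.07883645 -0.96255154 -0.25938264  0.31779935]
 [-0.00140927  0.26029982 -0.96552681  0.44423291]
 [ 0.          0.          0.          1.        ]]
```

View pics/w1.png

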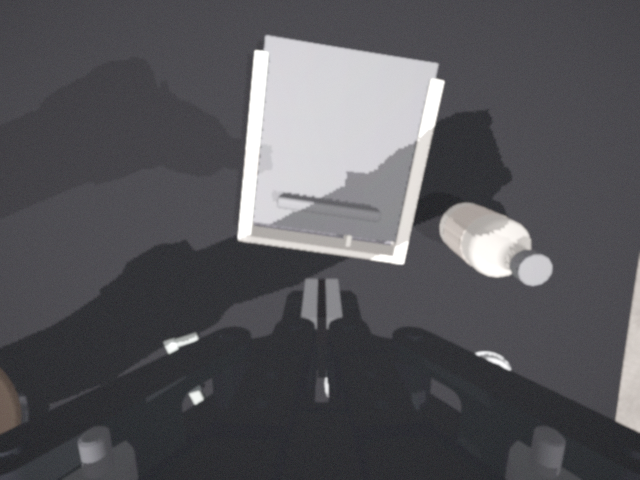

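The wrist view shows the box top corners at (239,241) and (404,264) at the -y end, and (256,51) and (443,81) at the wall ends. The cover end runs from (265,36) to (438,64), the bar from (278,197) to (380,213), and the divider is at (348,240).

Run:
```python
from h import *
s=pickle.load(open("w1.pkl","rb"))
from scipy.optimize import least_squares
px=np.array([(239,241),(404,264),(443,81),(256,51)])
L=np.array([(-.095,-.098),(.095,-.098),(.095,.098),(-.095,.098)])
W=p2w(s,px,.05)[:,:2];print(W)
f=lambda p:(L@np.array([[np.cos(p[2]),np.sin(p[2])],[-np.sin(p[2]),np.cos(p[2])]])+p[:2]-W).ravel()
r=least_squares(f,[.58,.29,-.1]);print(r.x,f(r.x).round(4))
x,y,a=r.x
R=np.array([[np.cos(a),-np.sin(a)],[np.sin(a),np.cos(a)]])
tb=lambda p,z:(p2w(s,p,z)[:,:2]-r.x[:2])@R
print("cover end",tb([(265,36),(438,64)],.046),"bar top",tb([(278,195),(380,208)],.072),"bar near bottom",tb([(278,206),(380,219)],.046),"div",tb([(348,240)],.036))
d=pickle.load(open("s0.pkl","rb"))
for n in("scene","side"): print(n,w2p(d[n],np.c_[L@R.T+r.x[:2],np.full(4,.05)]).round(1).tolist())
np.save("box.npy",r.x)
# stage refine from wrist? and scene/side at proper heights
T=cv2.resize(s["img"][180:275,230:420,::-1],None,fx=4,fy=4,interpolation=2);cv2.imwrite("pics/w1c.png",T)
```

```text
[[0.46331924 0.21439726]
 [0.64816676 0.17238224]
 [0.69040878 0.36348357]
 [0.50715374 0.40548405]]
[ 0.57726213  0.28893678 -0.22291103] [-0.0004 -0.      0.0001 -0.      0.0012  0.     -0.0009  0.    ]
cover end [[-0.08739715  0.11339701]
 [ 0.08637153  0.113024  ]] bar top [[-0.05486922 -0.03611197]
 [ 0.05156101 -0.03437195]] bar near bottom [[-0.0560491  -0.05260564]
 [ 0.05875915 -0.05084008]] div [[ 0.02840749 -0.08275838]]
scene [[341.2, 147.1], [379.1, 183.7], [424.2, 153.5], [385.6, 119.4]]
side [[401.4, 364.4], [315.8, 347.9], [285.3, 418.4], [386.1, 442.2]]
```

View pics/w1c.png

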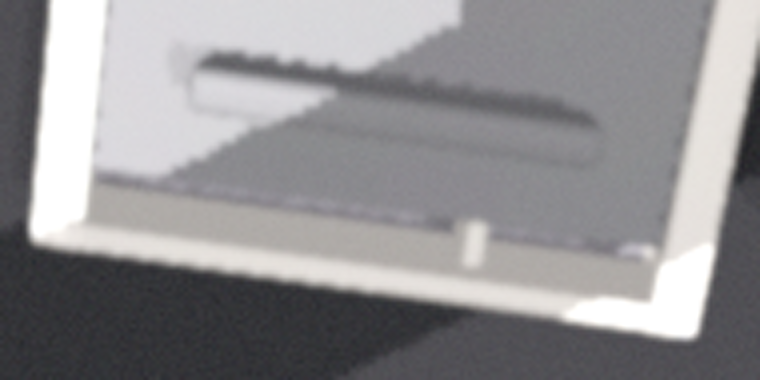

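Request:
{"method": "drive_tool", "body": {"deltas": [{"tx": -0.0365, "ty": 0.003, "tz": 0.05, "yaw": 0.145}, {"tx": -0.0365, "ty": 0.003, "tz": 0.1, "yaw": 0.145}, {"tx": -0.0365, "ty": 0.003, "tz": 0.15, "yaw": 0.145}, {"tx": -0.0365, "ty": 0.003, "tz": 0.2, "yaw": 0.145}, {"tx": -0.0365, "ty": 0.003, "tz": 0.23, "yaw": 0.145}, {"tx": -0.0365, "ty": 0.003, "tz": 0.245, "yaw": 0.145}, {"tx": -0.0365, "ty": 0.003, "tz": 0.245, "yaw": 0.145}]}}

```text
time_s: 2.58
tool_pos: [0.5604, 0.2136, 0.0559]
orientation: [-2.458, -1.956, 0.002]
ft_force: [-0.2, 0.2, -0.1]
finger_gap: 0.0003
finger_force: 0.0
```

Request:
{"method": "drive_tool", "body": {"deltas": [{"tx": 0.006}, {"tx": 0.012}, {"tx": 0.018}, {"tx": 0.026}, {"tx": 0.036}, {"tx": 0.046}, {"tx": 0.056}, {"tx": 0.066}, {"tx": 0.076}, {"tx": 0.086}, {"tx": 0.096}, {"tx": 0.106}, {"tx": 0.113}, {"tx": 0.118}, {"tx": 0.12}, {"tx": 0.12}]}}

```text
validation failed for argument at $.de...
```

Request:
{"method": "drive_tool", "body": {"deltas": [{"tx": 0.006, "ty": 0, "tz": 0, "yaw": 0}, {"tx": 0.012, "ty": 0, "tz": 0, "yaw": 0}, {"tx": 0.018, "ty": 0, "tz": 0, "yaw": 0}, {"tx": 0.026, "ty": 0, "tz": 0, "yaw": 0}, {"tx": 0.036, "ty": 0, "tz": 0, "yaw": 0}, {"tx": 0.046, "ty": 0, "tz": 0, "yaw": 0}, {"tx": 0.056, "ty": 0, "tz": 0, "yaw": 0}, {"tx": 0.066, "ty": 0, "tz": 0, "yaw": 0}, {"tx": 0.076, "ty": 0, "tz": 0, "yaw": 0}, {"tx": 0.086, "ty": 0, "tz": 0, "yaw": 0}, {"tx": 0.096, "ty": 0, "tz": 0, "yaw": 0}, {"tx": 0.106, "ty": 0, "tz": 0, "yaw": 0}, {"tx": 0.113, "ty": 0, "tz": 0, "yaw": 0}, {"tx": 0.118, "ty": 0, "tz": 0, "yaw": 0}, {"tx": 0.12, "ty": 0, "tz": 0, "yaw": 0}]}}

```text
time_s: 4.45
tool_pos: [0.5877, 0.3305, 0.0562]
orientation: [-2.458, -1.956, 0.0]
ft_force: [-0.3, -2.5, 0.6]
finger_gap: 0.0004
finger_force: 0.8
```

Request:
{"method": "drive_tool", "body": {"deltas": [{"tx": 0.006, "ty": 0, "tz": 0, "yaw": 0}, {"tx": 0.009, "ty": 0, "tz": 0, "yaw": 0}, {"tx": 0.009, "ty": 0, "tz": 0, "yaw": 0}, {"tx": 0, "ty": 0, "tz": 0, "yaw": 0}, {"tx": -0.01, "ty": 0, "tz": -0.04, "yaw": 0}, {"tx": -0.04, "ty": 0, "tz": -0.09, "yaw": 0}, {"tx": -0.08, "ty": 0, "tz": -0.13, "yaw": 0}, {"tx": -0.12, "ty": 0, "tz": -0.16, "yaw": 0}, {"tx": -0.14, "ty": 0, "tz": -0.18, "yaw": 0}, {"tx": -0.14, "ty": 0, "tz": -0.18, "yaw": 0}, {"tx": -0.14, "ty": 0, "tz": -0.18, "yaw": 0}]}}

```text
time_s: 5.82
tool_pos: [0.5558, 0.1955, 0.235]
orientation: [-2.456, -1.957, 0.002]
ft_force: [-0.1, -0.4, -1.0]
finger_gap: 0.0004
finger_force: 0.0
```

Run:
```python
from cell import *
from h import *
o=get_obs();print(o["tool_pos"],o["orientation"],o["ft_force"])
s=snapshot("wrist");pickle.dump(s,open("w2.pkl","wb"))
cv2.imwrite("pics/w2.png",s["img"][:,:,::-1])
```

```text
[0.55577771 0.19551126 0.23500538] [-2.45598391e+00 -1.95728818e+00  1.55392861e-03] [-0.06217169 -0.39756899 -0.98894581]
```

View pics/w2.png

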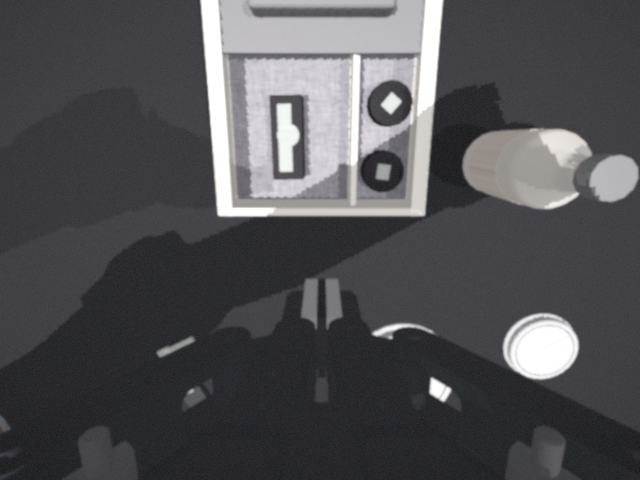

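The wrist view shows the open box. The mount's top corners are at about (270,96), (302,96), (305,178) and (272,178), with the steel strip up. The round mounts are at (390,103) and (382,171), and the divider is at x≈354.

Run:
```python
from h import *
s=pickle.load(open("w2.pkl","rb"));b=np.load("box.npy")
R=np.array([[np.cos(b[2]),-np.sin(b[2])],[np.sin(b[2]),np.cos(b[2])]])
W=p2w(s,[(270,96),(302,96),(305,178),(272,178)],.028)[:,:2];print(W,((W-b[:2])@R).round(4))
c=W.mean(0);print("c",c,(c-b[:2])@R,np.linalg.norm(W[0]-W[1]),np.linalg.norm(W[0]-W[3]))
v=(W[0]-W[3])+(W[1]-W[2]);print("dir y",np.degrees(np.arctan2(v[1],v[0]))-90)
print("box corners now",(p2w(s,[(218,216),(425,216)],.05)[:,:2]-b[:2])@R)
T=cv2.resize(s["img"][45:220,205:435,::-1],None,fx=3.4,fy=3.4,interpolation=2);cv2.imwrite("pics/w2c.png",T)
```

```text
[[0.53311596 0.30678091]
 [0.56122385 0.3003842 ]
 [0.54663593 0.22866988]
 [0.51586856 0.23569016]] [[-0.047   0.0076]
 [-0.0182  0.0076]
 [-0.0165 -0.0655]
 [-0.0481 -0.0655]]
c [0.53921108 0.26788129] [-0.03245487 -0.02894646] 0.02882657598808704 0.0731530439822395
dir y -12.56736267023652
box corners now [[-0.09608693 -0.09788875]
 [ 0.0943608  -0.09825618]]
```

View pics/w2c.png

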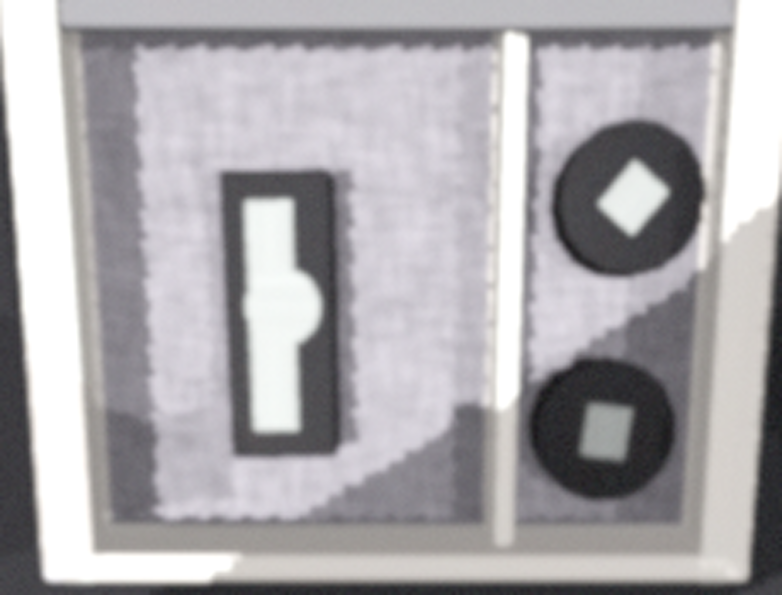

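Request:
{"method": "drive_tool", "body": {"deltas": [{"tx": 0.03, "ty": -0.015, "tz": 0, "yaw": 0}, {"tx": 0.06, "ty": -0.03, "tz": 0.03, "yaw": 0}, {"tx": 0.067, "ty": -0.0315, "tz": 0.08, "yaw": 0}, {"tx": 0.067, "ty": -0.0315, "tz": 0.13, "yaw": 0}, {"tx": 0.067, "ty": -0.0315, "tz": 0.17, "yaw": 0}, {"tx": 0.067, "ty": -0.0315, "tz": 0.19, "yaw": 0}, {"tx": 0.067, "ty": -0.0315, "tz": 0.205, "yaw": 0}, {"tx": 0.067, "ty": -0.0315, "tz": 0.215, "yaw": 0}, {"tx": 0.067, "ty": -0.0315, "tz": 0.222, "yaw": 0}, {"tx": 0.067, "ty": -0.0315, "tz": 0.226, "yaw": 0}, {"tx": 0.067, "ty": -0.0315, "tz": 0.226, "yaw": 0}], "claw": 0.05, "force": 30}}

```text
time_s: 7.25
tool_pos: [0.5409, 0.2662, 0.0106]
orientation: [-2.459, -1.955, -0.001]
ft_force: [-0.2, 0.0, 0.1]
finger_gap: 0.0501
finger_force: 0.0
```

Request:
{"method": "drive_tool", "body": {"deltas": [{"tx": 0, "ty": 0, "tz": 0, "yaw": 0}, {"tx": 0, "ty": 0, "tz": 0, "yaw": 0}, {"tx": 0, "ty": 0, "tz": 0, "yaw": 0}, {"tx": 0, "ty": 0, "tz": 0, "yaw": 0}, {"tx": 0, "ty": 0, "tz": 0, "yaw": 0}, {"tx": 0, "ty": 0, "tz": 0, "yaw": 0}], "claw": 0.02, "force": 40}}

```text
time_s: 8.0
tool_pos: [0.5412, 0.2663, 0.011]
orientation: [2.459, 1.955, 0.002]
ft_force: [-0.8, -0.5, 5.0]
finger_gap: 0.0293
finger_force: 41.2
```

Request:
{"method": "drive_tool", "body": {"deltas": [{"tx": 0, "ty": 0, "tz": -0.006, "yaw": 0}, {"tx": 0, "ty": 0, "tz": -0.015, "yaw": 0}, {"tx": 0, "ty": 0, "tz": -0.03, "yaw": 0}, {"tx": 0, "ty": 0, "tz": -0.06, "yaw": 0}, {"tx": 0, "ty": 0, "tz": -0.1, "yaw": 0}, {"tx": 0, "ty": 0, "tz": -0.12, "yaw": 0}, {"tx": 0, "ty": 0, "tz": -0.13, "yaw": 0}, {"tx": 0, "ty": 0, "tz": -0.13, "yaw": 0}]}}

```text
time_s: 9.0
tool_pos: [0.5408, 0.2663, 0.141]
orientation: [-2.459, -1.956, -0.002]
ft_force: [-0.1, -0.1, -1.1]
finger_gap: 0.0285
finger_force: 40.5
```

```bash
cat > st.py <<'E'
from h import *
from scipy.optimize import least_squares
d=pickle.load(open("s0.pkl","rb"));t=np.linspace(0,2*np.pi,200)
def blob(s,c,th=75):
    lab=cv2.connectedComponents((s["img"].min(2)>th).astype(np.uint8))[1]
    ct=max(cv2.findContours((lab==lab[c[1],c[0]]).astype(np.uint8),0,1)[0],key=len); return ct
def hull(s,c):
    P=np.r_[np.c_[c[0]+.056*np.cos(t),c[1]+.056*np.sin(t),0*t+.02],np.c_[c[0]+.06*np.cos(t),c[1]+.06*np.sin(t),0*t]]
    return cv2.convexHull(w2p(s,P).astype(np.float32))
def cen(h): m=cv2.moments(h); return np.array([m["m10"],m["m01"]])/m["m00"]
A={}
for n,c in(("scene",(330,223)),("side",(339,310))):
    s=d[n];h=cv2.convexHull(blob(s,c));k=cen(h.astype(np.float32))
    r=least_squares(lambda p:cen(hull(s,p))-k,[.605,-.02]);print(n,r.x,cv2.contourArea(h),cv2.contourArea(hull(s,r.x)))
    A[n]=r.x
E
python3 st.py
python3 - <<'E'
from cell import *
from h import *
o=get_obs();print(o["tool_pos"],o["orientation"],o["finger_gap"],o["ft_force"])
E
```

```text
scene [ 0.543896   -0.02629143] 31588.5 1029.8810897767544
side [ 0.60241336 -0.0178206 ] 1272.0 1248.1124626114033
[0.5408443  0.26626471 0.14097328] [-2.45860178e+00 -1.95556300e+00 -1.82416119e-03] 0.028506624133935614 [-0.10016622 -0.09591514 -1.09295203]
```

Request:
{"method": "drive_tool", "body": {"deltas": [{"tx": 0, "ty": 0, "tz": -0.03, "yaw": 0}, {"tx": -0.02, "ty": 0.01, "tz": -0.07, "yaw": 0}, {"tx": -0.06, "ty": 0.025, "tz": -0.08, "yaw": 0}, {"tx": -0.1, "ty": 0.041, "tz": -0.08, "yaw": 0}, {"tx": -0.14, "ty": 0.058, "tz": -0.08, "yaw": 0}, {"tx": -0.18, "ty": 0.074, "tz": -0.08, "yaw": 0}, {"tx": -0.22, "ty": 0.09, "tz": -0.08, "yaw": 0}, {"tx": -0.26, "ty": 0.107, "tz": -0.08, "yaw": 0}, {"tx": -0.29, "ty": 0.119, "tz": -0.08, "yaw": 0}, {"tx": -0.315, "ty": 0.13, "tz": -0.08, "yaw": 0}, {"tx": -0.33, "ty": 0.136, "tz": -0.08, "yaw": 0}, {"tx": -0.334, "ty": 0.137, "tz": -0.08, "yaw": 0}, {"tx": -0.334, "ty": 0.137, "tz": -0.08, "yaw": 0}, {"tx": -0.334, "ty": 0.137, "tz": -0.08, "yaw": 0}]}}

```text
time_s: 10.75
tool_pos: [0.599, -0.0887, 0.2201]
orientation: [-2.457, -1.957, -0.0]
ft_force: [0.6, 0.4, -0.4]
finger_gap: 0.0294
finger_force: 40.5
```

```bash
sed -i 's/th=75/th=110/' st.py; python3 st.py
python3 - <<'E'
from cell import *
from h import *
o=get_obs();print(o["tool_pos"],o["orientation"],o["finger_gap"],o["ft_force"])
s=snapshot("wrist");pickle.dump(s,open("w3.pkl","wb"))
cv2.imwrite("pics/w3.png",s["img"][:,:,::-1])
E
```

```text
scene [ 0.60467922 -0.01936104] 1054.5 1057.7071173139848
side [ 0.60299839 -0.01872123] 1203.5 1245.8648184663616
[ 0.59904823 -0.08874576  0.22013302] [-2.45656740e+00 -1.95724834e+00 -3.64645089e-04] 0.029361122477982938 [ 0.57229282  0.39256211 -0.37656632]
```

View pics/w3.png

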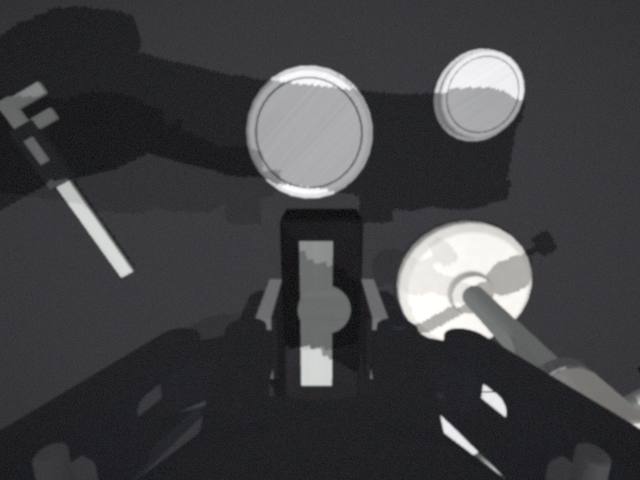

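The wrist view shows the stage centred at (310,132), the held mount with its strip up (corners about (281,219), (361,217), (371,396), (272,398)), and the stand base at (465,283).

```bash
cat >> st.py <<'E'
s=pickle.load(open("w3.pkl","rb"));h=cv2.convexHull(blob(s,(310,170),80));k=cen(h.astype(np.float32))
r=least_squares(lambda p:cen(hull(s,p))-k,[.605,-.02]);print("wrist",r.x,cv2.contourArea(h),cv2.contourArea(hull(s,r.x)))
W=p2w(s,[(281,219),(361,217),(371,396),(272,398)],.237);print(W[:,:2],W.mean(0),np.linalg.norm(W[0]-W[1]),np.linalg.norm(W[0]-W[3]))
print(p2w(s,[(470,290)],.034))
E
python3 st.py
```

```text
scene [ 0.60467922 -0.01936104] 1054.5 1057.7071173139848
side [ 0.60299839 -0.01872123] 1203.5 1245.8648184663616
wrist [ 0.60299473 -0.01743483] 13447.5 12820.086521841236
[[ 0.59356159 -0.0474558 ]
 [ 0.62141105 -0.05309536]
 [ 0.6107544  -0.12678012]
 [ 0.57132758 -0.11874164]] [ 0.59926366 -0.08651823  0.237     ] 0.028414733165023194 0.07467276713512401
[[ 0.72264262 -0.19484781  0.034     ]]
```

Request:
{"method": "drive_tool", "body": {"deltas": [{"tx": 0.035, "ty": -0.006, "tz": 0.02, "yaw": 0}, {"tx": 0.0675, "ty": -0.0115, "tz": 0.05, "yaw": 0}, {"tx": 0.0675, "ty": -0.0115, "tz": 0.09, "yaw": 0}, {"tx": 0.0675, "ty": -0.0115, "tz": 0.13, "yaw": 0}, {"tx": 0.0675, "ty": -0.0115, "tz": 0.16, "yaw": 0}, {"tx": 0.0675, "ty": -0.0115, "tz": 0.175, "yaw": 0}, {"tx": 0.0675, "ty": -0.0115, "tz": 0.183, "yaw": 0}, {"tx": 0.0675, "ty": -0.0115, "tz": 0.188, "yaw": 0}, {"tx": 0.0675, "ty": -0.0115, "tz": 0.19, "yaw": 0}, {"tx": 0.0675, "ty": -0.0115, "tz": 0.19, "yaw": 0}]}}

```text
time_s: 12.05
tool_pos: [0.6034, -0.0218, 0.0308]
orientation: [2.458, 1.955, 0.001]
ft_force: [-0.4, 0.3, -0.2]
finger_gap: 0.029
finger_force: 40.5
```

Request:
{"method": "drive_tool", "body": {"deltas": [{"tx": 0.001, "ty": 0, "tz": 0.001, "yaw": 0}, {"tx": 0.001, "ty": 0, "tz": 0.002, "yaw": 0}, {"tx": 0.001, "ty": 0, "tz": 0.003, "yaw": 0}, {"tx": 0.001, "ty": 0, "tz": 0.004, "yaw": 0}, {"tx": 0.001, "ty": 0, "tz": 0.004, "yaw": 0}]}}

```text
time_s: 12.68
tool_pos: [0.6032, -0.0209, 0.0262]
orientation: [-2.459, -1.955, 0.0]
ft_force: [-0.5, -0.2, -1.0]
finger_gap: 0.0289
finger_force: 40.5
```

Request:
{"method": "drive_tool", "body": {"deltas": [{"tx": 0, "ty": 0, "tz": 0.001, "yaw": 0}, {"tx": 0, "ty": 0, "tz": 0.001, "yaw": 0}]}}

```text
time_s: 12.92
tool_pos: [0.6032, -0.0208, 0.0252]
orientation: [-2.459, -1.955, 0.0]
ft_force: [0.7, 0.9, -1.0]
finger_gap: 0.029
finger_force: 40.5
```

Request:
{"method": "drive_tool", "body": {"deltas": [{"tx": 0, "ty": 0, "tz": 0.001, "yaw": 0}, {"tx": 0, "ty": 0, "tz": 0.001, "yaw": 0}]}}

```text
time_s: 13.18
tool_pos: [0.6033, -0.0208, 0.025]
orientation: [-2.459, -1.955, -0.001]
ft_force: [-2.1, 0.9, 5.8]
finger_gap: 0.0287
finger_force: 41.3
```

Request:
{"method": "drive_tool", "body": {"deltas": [{"tx": 0, "ty": 0, "tz": 0.0005, "yaw": 0}, {"tx": 0, "ty": 0, "tz": 0.0005, "yaw": 0}]}}

```text
time_s: 13.42
tool_pos: [0.6033, -0.0209, 0.025]
orientation: [-2.459, -1.955, -0.001]
ft_force: [-4.6, 0.2, 11.1]
finger_gap: 0.0292
finger_force: 42.0
```

Request:
{"method": "drive_tool", "body": {"deltas": [{"tx": 0, "ty": 0, "tz": -0.001, "yaw": 0}, {"tx": 0, "ty": 0, "tz": -0.001, "yaw": 0}, {"tx": 0, "ty": 0, "tz": -0.001, "yaw": 0}, {"tx": 0, "ty": 0, "tz": -0.001, "yaw": 0}, {"tx": 0, "ty": 0, "tz": -0.006, "yaw": 0}, {"tx": 0, "ty": 0, "tz": -0.02, "yaw": 0}, {"tx": 0, "ty": 0, "tz": -0.05, "yaw": 0}, {"tx": 0, "ty": 0, "tz": -0.09, "yaw": 0}, {"tx": 0, "ty": 0, "tz": -0.12, "yaw": 0}, {"tx": 0, "ty": 0, "tz": -0.13, "yaw": 0}, {"tx": 0, "ty": 0, "tz": -0.13, "yaw": 0}], "claw": 0.05}}

```text
time_s: 14.8
tool_pos: [0.6034, -0.0207, 0.1544]
orientation: [2.458, 1.956, 0.002]
ft_force: [-0.0, 1.2, -0.5]
finger_gap: 0.0501
finger_force: 0.0
```

Run:
```python
from cell import *
from h import *
o=get_obs();print(o["tool_pos"],o["orientation"],o["finger_gap"],o["ft_force"])
t=np.linspace(0,2*np.pi,60);a=[]
for n in("wrist","scene","side"):
    s=snapshot(n);pickle.dump(s,open(n+"4.pkl","wb"))
    im=topview(s,.53,.67,-.09,.05,.042,.0005);a.append(im[:,:,::-1])
cv2.imwrite("pics/t4.png",np.hstack(a)[:, :800]if 0 else cv2.resize(np.hstack(a),(798,266)))
```

```text
[ 0.60343956 -0.02071527  0.15438836] [2.45816058e+00 1.95550428e+00 1.88928795e-03] 0.0500897862162383 [-0.02278679  1.15256198 -0.49595641]
```

View pics/t4.png

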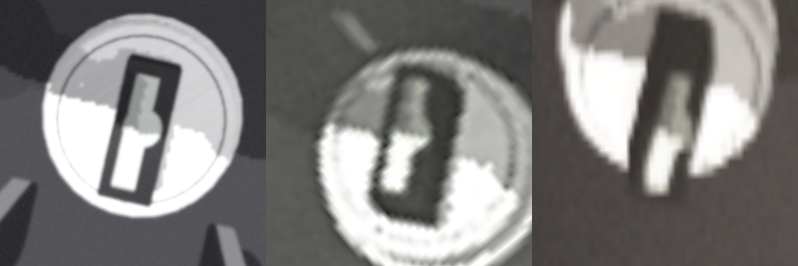

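The rectified wrist view puts the mount's top centre at (0.604, -0.018), flat with the strip up. That matches the stage centre. Next I'll shut the cover.

Request:
{"method": "drive_tool", "body": {"deltas": [{"tx": 0.02, "ty": -0.005, "tz": -0.03, "yaw": 0}, {"tx": 0.06, "ty": -0.015, "tz": -0.05, "yaw": 0}, {"tx": 0.11, "ty": -0.027, "tz": -0.05, "yaw": 0}, {"tx": 0.16, "ty": -0.038, "tz": -0.05, "yaw": 0}, {"tx": 0.21, "ty": -0.05, "tz": -0.05, "yaw": 0}, {"tx": 0.26, "ty": -0.062, "tz": -0.05, "yaw": 0}, {"tx": 0.31, "ty": -0.074, "tz": -0.05, "yaw": 0}, {"tx": 0.35, "ty": -0.083, "tz": -0.05, "yaw": 0}, {"tx": 0.38, "ty": -0.09, "tz": -0.04, "yaw": 0}, {"tx": 0.404, "ty": -0.095, "tz": -0.01, "yaw": 0}, {"tx": 0.404, "ty": -0.095, "tz": 0.03, "yaw": 0}, {"tx": 0.404, "ty": -0.095, "tz": 0.06, "yaw": 0}, {"tx": 0.404, "ty": -0.095, "tz": 0.085, "yaw": 0}, {"tx": 0.404, "ty": -0.095, "tz": 0.097, "yaw": 0}, {"tx": 0.404, "ty": -0.095, "tz": 0.098, "yaw": 0}, {"tx": 0.404, "ty": -0.095, "tz": 0.098, "yaw": 0}], "claw": 0}}

```text
time_s: 16.95
tool_pos: [0.6023, 0.3942, 0.0566]
orientation: [2.459, 1.955, 0.002]
ft_force: [-0.2, 0.0, -0.2]
finger_gap: -0.0
finger_force: 0.0
```

Request:
{"method": "drive_tool", "body": {"deltas": [{"tx": -0.006, "ty": 0, "tz": 0, "yaw": 0}, {"tx": -0.012, "ty": 0, "tz": 0, "yaw": 0}, {"tx": -0.018, "ty": 0, "tz": 0, "yaw": 0}, {"tx": -0.024, "ty": 0, "tz": 0, "yaw": 0}, {"tx": -0.032, "ty": 0, "tz": 0, "yaw": 0}, {"tx": -0.042, "ty": 0, "tz": 0, "yaw": 0}, {"tx": -0.052, "ty": 0, "tz": 0, "yaw": 0}, {"tx": -0.062, "ty": 0, "tz": 0, "yaw": 0}, {"tx": -0.072, "ty": 0, "tz": 0, "yaw": 0}, {"tx": -0.082, "ty": 0, "tz": 0, "yaw": 0}, {"tx": -0.092, "ty": 0, "tz": 0, "yaw": 0}, {"tx": -0.102, "ty": 0, "tz": 0, "yaw": 0}, {"tx": -0.112, "ty": 0, "tz": 0, "yaw": 0}, {"tx": -0.122, "ty": 0, "tz": 0, "yaw": 0}, {"tx": -0.13, "ty": 0, "tz": 0, "yaw": 0}, {"tx": -0.136, "ty": 0, "tz": 0, "yaw": 0}, {"tx": -0.139, "ty": 0, "tz": 0, "yaw": 0}, {"tx": -0.14, "ty": 0, "tz": 0, "yaw": 0}]}}

```text
time_s: 19.2
tool_pos: [0.5701, 0.2577, 0.0557]
orientation: [-2.459, -1.956, 0.0]
ft_force: [0.2, 1.0, 1.2]
finger_gap: 0.0001
finger_force: 0.8
```

Request:
{"method": "drive_tool", "body": {"deltas": [{"tx": -0.003, "ty": 0, "tz": 0, "yaw": 0}, {"tx": -0.006, "ty": 0, "tz": 0, "yaw": 0}, {"tx": -0.008, "ty": 0, "tz": 0, "yaw": 0}, {"tx": -0.009, "ty": 0, "tz": 0, "yaw": 0}, {"tx": -0.009, "ty": 0, "tz": 0, "yaw": 0}]}}

```text
time_s: 19.82
tool_pos: [0.5679, 0.2488, 0.0557]
orientation: [-2.459, -1.955, 0.001]
ft_force: [-0.2, 0.3, 0.1]
finger_gap: -0.0002
finger_force: 0.3
```

Request:
{"method": "drive_tool", "body": {"deltas": [{"tx": -0.001, "ty": 0, "tz": 0, "yaw": 0}, {"tx": -0.002, "ty": 0, "tz": 0, "yaw": 0}, {"tx": -0.002, "ty": 0, "tz": 0, "yaw": 0}]}}

```text
time_s: 20.2
tool_pos: [0.5675, 0.2472, 0.0557]
orientation: [-2.458, -1.956, 0.0]
ft_force: [0.1, 1.3, 0.2]
finger_gap: -0.0001
finger_force: 0.9
```

Request:
{"method": "drive_tool", "body": {"deltas": [{"tx": -0.001, "ty": 0, "tz": 0, "yaw": 0}, {"tx": -0.002, "ty": 0, "tz": 0, "yaw": 0}, {"tx": -0.002, "ty": 0, "tz": 0, "yaw": 0}]}}

```text
time_s: 20.58
tool_pos: [0.5675, 0.2471, 0.0558]
orientation: [-2.457, -1.956, -0.004]
ft_force: [3.5, 6.2, -4.1]
finger_gap: -0.0002
finger_force: 3.6
```

Request:
{"method": "drive_tool", "body": {"deltas": [{"tx": -0.001, "ty": 0, "tz": 0, "yaw": 0}, {"tx": -0.002, "ty": 0, "tz": 0, "yaw": 0}, {"tx": -0.002, "ty": 0, "tz": 0, "yaw": 0}]}}

```text
time_s: 20.95
tool_pos: [0.5674, 0.2471, 0.0558]
orientation: [-2.455, -1.958, -0.007]
ft_force: [5.5, 11.3, -8.0]
finger_gap: -0.0
finger_force: 6.0
```

Request:
{"method": "drive_tool", "body": {"deltas": [{"tx": 0.008, "ty": 0, "tz": 0, "yaw": 0}, {"tx": 0.012, "ty": 0, "tz": -0.02, "yaw": 0}, {"tx": 0.012, "ty": 0, "tz": -0.06, "yaw": 0}, {"tx": 0.012, "ty": 0, "tz": -0.11, "yaw": 0}, {"tx": 0.012, "ty": 0, "tz": -0.16, "yaw": 0}, {"tx": 0.012, "ty": 0, "tz": -0.21, "yaw": 0}, {"tx": 0.012, "ty": 0, "tz": -0.23, "yaw": 0}, {"tx": 0.012, "ty": 0, "tz": -0.23, "yaw": 0}]}}

```text
time_s: 21.95
tool_pos: [0.57, 0.2543, 0.2874]
orientation: [2.459, 1.954, 0.004]
ft_force: [-0.2, 0.2, 0.4]
finger_gap: 0.0001
finger_force: 0.0
```

```bash
cat > circ.py <<'E'
from h import *
def circ(s,x0,x1,y0,y1,z,r,tol=.003,res=.0005):
    im=cv2.cvtColor(topview(s,x0,x1,y0,y1,z,res),cv2.COLOR_RGB2GRAY);im=cv2.GaussianBlur(im,(0,0),2)
    c=cv2.HoughCircles(im,cv2.HOUGH_GRADIENT,1,20,param1=60,param2=12,minRadius=int((r-tol)/res),maxRadius=int((r+tol)/res))
    return [] if c is None else [(round(float(x0+a*res),4),round(float(y1-b*res),4),round(float(q*res),4)) for a,b,q in c[0][:3]]
E
python3 - <<'E'
from circ import *
from cell import *
o=get_obs();print(o["tool_pos"],o["orientation"],o["q"])
d=pickle.load(open("s0.pkl","rb"))
for n in("scene","side"):
    s=d[n]
    print(n,"ring",circ(s,.40,.65,-.41,-.16,.202,.075),"base",circ(s,.63,.83,-.3,-.1,.034,.067),"hub",circ(s,.69,.77,-.24,-.16,.218,.019))
    im=s
s=pickle.load(open("w3.pkl","rb"));print("w base",circ(s,.63,.83,-.3,-.1,.034,.067))
# cover check from wrist now
b=np.load("box.npy");R=np.array([[np.cos(b[2]),-np.sin(b[2])],[np.sin(b[2]),np.cos(b[2])]])
s=snapshot("wrist");pickle.dump(s,open("w5.pkl","wb"));cv2.imwrite("pics/w5.png",s["img"][:,:,::-1])
g=cv2.cvtColor(s["img"],cv2.COLOR_RGB2GRAY)
for xx in(-.06,0.,.05):
    yy=np.arange(-.105,-.03,.002);P=np.c_[np.c_[0*yy+xx,yy]@R.T+b[:2],0*yy+.046];p=w2p(s,P).round().astype(int)
    print(xx,[int(g[v,u]) if 0<=v<480 and 0<=u<640 else -1 for u,v in p])
E
```

```text
[0.57002337 0.25432709 0.28735224] [2.45906951 1.95412669 0.00366008] [-0.81651501  0.38436106  0.44423844  1.5486832  -0.1709578   1.24477684
 -0.57396836]
scene ring [(0.5253, -0.2887, 0.0746), (0.5378, -0.2928, 0.0722), (0.5373, -0.2822, 0.0777)] base [(0.7333, -0.2113, 0.0674)] hub [(0.7268, -0.2032, 0.0193), (0.7398, -0.2192, 0.0183)]
side ring [(0.5213, -0.2828, 0.0738), (0.5222, -0.2728, 0.0749)] base [(0.7197, -0.1678, 0.067), (0.7193, -0.1573, 0.0659)] hub [(0.7253, -0.1982, 0.0206)]
w base [(0.7163, -0.1903, 0.0651)]
-0.06 [51, 51, 62, 168, 204, 224, 220, 176, 150, 136, 134, 136, 137, 137, 136, 137, 136, 134, 134, 128, 130, 150, 175, 190, 193, 198, 201, 209, 215, 216, 216, 216, 215, 217, 217, 216, 215, 216]
0.0 [51, 49, 59, 144, 218, 226, 220, 175, 139, 138, 137, 139, 139, 138, 138, 139, 133, 131, 133, 140, 139, 141, 132, 110, 102, 104, 111, 131, 139, 141, 139, 140, 140, 140, 144, 142, 140, 142]
0.05 [81, 78, 134, 204, 255, 236, 226, 185, 143, 141, 139, 140, 139, 142, 140, 141, 134, 135, 136, 139, 143, 141, 134, 109, 98, 111, 131, 139, 141, 140, 140, 141, 140, 141, 138, 142, 142, 142]
```

The cover is shut: the profile is grey plate right up to the wall, with no dark gap. The post is at (0.726, -0.2005) and the lens at (0.523, -0.286), which gives r = 0.220. It has to swing 79° clockwise. I'll straddle the arm tube at r = 95 mm.

Request:
{"method": "drive_tool", "body": {"deltas": [{"tx": -0.03, "ty": 0.012, "tz": 0, "yaw": 0.07}, {"tx": -0.07, "ty": 0.027, "tz": 0, "yaw": 0.15}, {"tx": -0.11, "ty": 0.043, "tz": 0, "yaw": 0.23}, {"tx": -0.15, "ty": 0.058, "tz": 0, "yaw": 0.31}, {"tx": -0.19, "ty": 0.073, "tz": 0, "yaw": 0.39}, {"tx": -0.23, "ty": 0.089, "tz": 0, "yaw": 0.47}, {"tx": -0.27, "ty": 0.104, "tz": 0, "yaw": 0.55}, {"tx": -0.31, "ty": 0.119, "tz": 0, "yaw": 0.63}, {"tx": -0.35, "ty": 0.134, "tz": 0, "yaw": 0.71}, {"tx": -0.39, "ty": 0.15, "tz": 0, "yaw": 0.79}, {"tx": -0.43, "ty": 0.165, "tz": 0, "yaw": 0.87}, {"tx": -0.453, "ty": 0.174, "tz": 0, "yaw": 0.93}, {"tx": -0.463, "ty": 0.1775, "tz": 0, "yaw": 0.945}, {"tx": -0.463, "ty": 0.1775, "tz": 0, "yaw": 0.945}, {"tx": -0.463, "ty": 0.1775, "tz": 0, "yaw": 0.945}], "claw": 0.05}}

```text
time_s: 23.88
tool_pos: [0.6382, -0.2348, 0.2854]
orientation: [-3.078, -0.625, 0.001]
ft_force: [-0.5, 1.2, -0.1]
finger_gap: 0.0502
finger_force: 0.0
```

Run:
```python
from cell import *
from h import *
o=get_obs();print(o["tool_pos"],o["orientation"],o["q"],o["finger_gap"])
print(np.degrees(2*np.arctan2(o["orientation"][1],o["orientation"][0]))-90)
s=snapshot("wrist");pickle.dump(s,open("w6.pkl","wb"))
# tube line: white ridge across ray r=.095 at z=.19
g=cv2.cvtColor(s["img"],cv2.COLOR_RGB2GRAY);P0=np.array([.7258,-.2005])
for r in(.07,.095,.115):
    a=np.radians(np.arange(188,219,1.));p=w2p(s,np.c_[P0[0]+r*np.cos(a),P0[1]+r*np.sin(a),0*a+.197]).round().astype(int)
    print(r,[int(g[v,u]) if 0<=v<480 and 0<=u<640 else -1 for u,v in p])
```

```text
[ 0.63822221 -0.23481748  0.28537952] [-3.07766718e+00 -6.25134600e-01  5.35724906e-04] [-0.17867168  0.54913422  0.74118821  1.40940627 -0.37233707  1.32638508
 -0.59123181] 0.05017348470486342
-427.03660897185586
0.07 [48, 48, 49, 44, 39, 31, 31, 27, 40, 88, 110, 103, 109, 112, 115, 120, 120, 117, 113, 111, 103, 58, 29, 26, 32, 29, 28, 18, 27, 26, 42]
0.095 [28, 31, 33, 32, 33, 34, 30, 24, 31, 29, 64, 134, 167, 178, 193, 201, 186, 177, 159, 121, 27, 32, 34, 30, 23, 27, 26, 27, 29, 25, 31]
0.115 [23, 27, 14, 28, 24, 24, 30, 33, 31, 25, 26, 61, 141, 156, 171, 179, 162, 148, 118, 36, 28, 32, 28, 31, 29, 20, 32, 31, 25, 15, 22]
```

The tube is where expected (peak at 203°). Descending.

Request:
{"method": "drive_tool", "body": {"deltas": [{"tx": 0, "ty": 0.002, "tz": 0.03, "yaw": 0}, {"tx": 0, "ty": 0.002, "tz": 0.06, "yaw": 0}, {"tx": 0, "ty": 0.002, "tz": 0.085, "yaw": 0}, {"tx": 0, "ty": 0.002, "tz": 0.105, "yaw": 0}, {"tx": 0, "ty": 0.002, "tz": 0.113, "yaw": 0}, {"tx": 0, "ty": 0.002, "tz": 0.113, "yaw": 0}]}}

```text
time_s: 24.68
tool_pos: [0.639, -0.2378, 0.1727]
orientation: [-3.079, -0.623, 0.0]
ft_force: [-0.0, -0.4, 0.4]
finger_gap: 0.0497
finger_force: 0.0
```

Request:
{"method": "drive_tool", "body": {"deltas": [{"tx": 0, "ty": 0, "tz": 0, "yaw": 0}, {"tx": 0, "ty": 0, "tz": 0, "yaw": 0}, {"tx": 0, "ty": 0, "tz": 0, "yaw": 0}], "claw": 0.022, "force": 20}}

```text
time_s: 25.05
tool_pos: [0.6391, -0.2382, 0.1733]
orientation: [3.079, 0.622, 0.001]
ft_force: [0.2, -0.0, -0.1]
finger_gap: 0.0216
finger_force: 0.0
```

```bash
cat > arc.py <<'E'
# rows along the arc about the post, in tool axes of the present pose; args: total cw degrees, step deg, r
import sys; from cell import *; from h import *
o=get_obs();p=np.array(o["tool_pos"]);R=cv2.Rodrigues(np.array(o["orientation"]))[0]
P=np.array([.7258,-.2005]);v=p[:2]-P;a0=np.arctan2(v[1],v[0]);r=np.hypot(*v)
print("tcp",p,"ang",np.degrees(a0)%360,"r",r,"q",o["q"].round(2),"gap",o["finger_gap"],o["ft_force"],o["time_s"])
ty=R[:,1];print("ty ang",np.degrees(np.arctan2(ty[1],ty[0])))
tot,st=map(float,sys.argv[1:3])
for t in list(np.arange(st,tot,st))+[tot]:
    a=a0-np.radians(t);w=np.r_[P+r*np.array([np.cos(a),np.sin(a)]),p[2]]
    d=R.T@(w-p);print(round(t,1),d.round(3),round(np.radians(t),3))
E
python3 arc.py 76 4
```

```text
tcp [ 0.6391367  -0.23820459  0.17330279] ang 203.51240561444007 r 0.09451012003107935 q [-0.15  0.64  0.69  1.54 -0.44  1.12 -0.54] gap 0.02164259774556759 [ 0.22642967 -0.02373482 -0.12511796] 25.05
ty ang -67.15179419302304
4.0 [ 0.    -0.007 -0.   ] 0.07
8.0 [ 0.001 -0.013 -0.   ] 0.14
12.0 [ 0.002 -0.02  -0.   ] 0.209
16.0 [ 0.003 -0.026 -0.   ] 0.279
20.0 [ 0.005 -0.032 -0.   ] 0.349
24.0 [ 0.008 -0.039 -0.   ] 0.419
28.0 [ 0.011 -0.044 -0.   ] 0.489
32.0 [ 0.014 -0.05  -0.   ] 0.559
36.0 [ 0.017 -0.056 -0.   ] 0.628
40.0 [ 0.021 -0.061 -0.   ] 0.698
44.0 [ 0.026 -0.066 -0.   ] 0.768
48.0 [ 0.03  -0.071 -0.   ] 0.838
52.0 [ 0.035 -0.075 -0.   ] 0.908
56.0 [ 0.041 -0.079 -0.   ] 0.977
60.0 [ 0.046 -0.082 -0.   ] 1.047
64.0 [ 0.052 -0.086 -0.   ] 1.117
68.0 [ 0.058 -0.088  0.   ] 1.187
72.0 [ 0.064 -0.091  0.   ] 1.257
76.0 [ 0.071 -0.093  0.   ] 1.326
```

Request:
{"method": "drive_tool", "body": {"deltas": [{"tx": 0, "ty": -0.007, "tz": 0, "yaw": 0.07}, {"tx": 0.001, "ty": -0.013, "tz": 0, "yaw": 0.14}, {"tx": 0.002, "ty": -0.02, "tz": 0, "yaw": 0.21}, {"tx": 0.003, "ty": -0.026, "tz": 0, "yaw": 0.28}, {"tx": 0.005, "ty": -0.032, "tz": 0, "yaw": 0.35}, {"tx": 0.008, "ty": -0.039, "tz": 0, "yaw": 0.42}, {"tx": 0.011, "ty": -0.044, "tz": 0, "yaw": 0.49}, {"tx": 0.014, "ty": -0.05, "tz": 0, "yaw": 0.56}, {"tx": 0.017, "ty": -0.056, "tz": 0, "yaw": 0.63}, {"tx": 0.021, "ty": -0.061, "tz": 0, "yaw": 0.7}, {"tx": 0.021, "ty": -0.061, "tz": 0, "yaw": 0.7}]}}

```text
time_s: 26.42
tool_pos: [0.6349, -0.1736, 0.173]
orientation: [3.106, -0.47, 0.001]
ft_force: [-0.1, 0.4, 0.0]
finger_gap: 0.0219
finger_force: 0.1
```

```bash
python3 arc.py 38 4
```

```text
tcp [ 0.63486157 -0.17359525  0.17296493] ang 163.51879272163697 r 0.0948349276670128 q [-0.37  0.66  0.88  1.61 -0.55  1.13 -1.22] gap 0.021916189478141994 [-0.10524794  0.38443535  0.04854835] 26.425
ty ang -107.20018486493821
4.0 [ 0.    -0.007 -0.   ] 0.07
8.0 [ 0.001 -0.013 -0.   ] 0.14
12.0 [ 0.002 -0.02  -0.   ] 0.209
16.0 [ 0.003 -0.026 -0.   ] 0.279
20.0 [ 0.005 -0.033 -0.   ] 0.349
24.0 [ 0.008 -0.039 -0.   ] 0.419
28.0 [ 0.011 -0.045 -0.   ] 0.489
32.0 [ 0.014 -0.05  -0.   ] 0.559
36.0 [ 0.017 -0.056 -0.   ] 0.628
38.0 [ 0.019 -0.059 -0.   ] 0.663
```

Request:
{"method": "drive_tool", "body": {"deltas": [{"tx": 0, "ty": -0.007, "tz": 0, "yaw": 0.07}, {"tx": 0.001, "ty": -0.013, "tz": 0, "yaw": 0.14}, {"tx": 0.002, "ty": -0.02, "tz": 0, "yaw": 0.21}, {"tx": 0.003, "ty": -0.026, "tz": 0, "yaw": 0.28}, {"tx": 0.005, "ty": -0.033, "tz": 0, "yaw": 0.35}, {"tx": 0.008, "ty": -0.039, "tz": 0, "yaw": 0.42}, {"tx": 0.011, "ty": -0.045, "tz": 0, "yaw": 0.49}, {"tx": 0.014, "ty": -0.05, "tz": 0, "yaw": 0.56}, {"tx": 0.017, "ty": -0.056, "tz": 0, "yaw": 0.63}, {"tx": 0.02, "ty": -0.06, "tz": 0, "yaw": 0.68}, {"tx": 0.02, "ty": -0.06, "tz": 0, "yaw": 0.68}]}}

```text
time_s: 27.8
tool_pos: [0.6715, -0.1226, 0.1727]
orientation: [2.772, -1.478, -0.0]
ft_force: [-1.0, 0.1, 1.0]
finger_gap: 0.0221
finger_force: 0.3
```

```bash
cat > lens.py <<'E'
from circ import *
from cell import *
o=get_obs();print(o["tool_pos"],o["orientation"],o["q"].round(2),o["time_s"])
P=np.array([.7258,-.2005]);M=np.array([.604,-.0185]);tgt=np.degrees(np.arctan2(*(M-P)[::-1]))%360;print("target",tgt)
t=np.linspace(0,2*np.pi,120,endpoint=False)
for n in("scene","side"):
    s=snapshot(n);pickle.dump(s,open(f"{n}7.pkl","wb"))
    g=cv2.GaussianBlur(cv2.cvtColor(s["img"],cv2.COLOR_RGB2GRAY),(0,0),1).astype(float)
    def prof(C,r,z):
        p=w2p(s,np.c_[C[0]+r*np.cos(t),C[1]+r*np.sin(t),0*t+z]).astype(np.float32)
        return cv2.remap(g.astype(np.float32),p[:,0].reshape(1,-1),p[:,1].reshape(1,-1),1)[0]
    best=[]
    for a in np.arange(tgt-10,tgt+10.1,.5):     # ring white annulus against the outside
        C=P+.22*np.array([np.cos(np.radians(a)),np.sin(np.radians(a))])
        best.append((np.median(prof(C,.0715,.202))-np.median(prof(C,.080,.202)),a))
    print(n,[(round(float(x)),float(round(y,1))) for x,y in sorted(best)[::-1][:4]],circ(s,.45,.75,-.17,.13,.202,.075))
E
python3 lens.py
```

```text
[ 0.67145847 -0.12256133  0.17271143] [ 2.77202037e+00 -1.47771879e+00 -3.21870353e-04] [-0.5   0.77  1.03  1.55 -0.69  1.22 -1.89] 27.8
target 123.79165568107351
scene [(52, 126.3), (42, 126.8), (37, 125.8), (20, 127.3)] [(0.5992, -0.0278, 0.0749)]
side [(69, 132.8), (64, 132.3), (62, 133.3), (55, 133.8)] [(0.5972, -0.0183, 0.0766), (0.5997, 0.0087, 0.0766), (0.7118, 0.0902, 0.076)]
```

Request:
{"method": "drive_tool", "body": {"deltas": [{"tx": 0, "ty": -0.002, "tz": 0, "yaw": 0.02}, {"tx": 0, "ty": -0.0035, "tz": 0, "yaw": 0.035}, {"tx": 0, "ty": -0.0035, "tz": 0, "yaw": 0.035}, {"tx": 0, "ty": -0.0035, "tz": 0, "yaw": 0.035}]}}

```text
time_s: 28.4
tool_pos: [0.6744, -0.1204, 0.1728]
orientation: [2.745, -1.528, -0.0]
ft_force: [-1.8, -2.8, -0.7]
finger_gap: 0.022
finger_force: 1.4
```

Request:
{"method": "drive_tool", "body": {"deltas": [{"tx": 0, "ty": 0.003, "tz": 0, "yaw": 0}, {"tx": 0, "ty": 0.003, "tz": 0, "yaw": 0}, {"tx": 0, "ty": 0.003, "tz": -0.01, "yaw": 0}, {"tx": 0, "ty": 0.003, "tz": -0.03, "yaw": 0}, {"tx": 0, "ty": 0.003, "tz": -0.06, "yaw": 0}, {"tx": 0, "ty": 0.003, "tz": -0.1, "yaw": 0}, {"tx": 0, "ty": 0.003, "tz": -0.14, "yaw": 0}, {"tx": 0, "ty": 0.003, "tz": -0.17, "yaw": 0}, {"tx": 0, "ty": 0.003, "tz": -0.17, "yaw": 0}, {"tx": 0, "ty": 0.003, "tz": -0.17, "yaw": 0}], "claw": 0.03}}

```text
time_s: 29.65
tool_pos: [0.6717, -0.1219, 0.343]
orientation: [-2.744, 1.528, -0.0]
ft_force: [-0.0, -0.1, 0.1]
finger_gap: 0.0302
finger_force: 0.0
```

```bash
python3 lens.py
python3 - <<'E'
from circ import *
from cell import *
s=snapshot("wrist");pickle.dump(s,open("w8.pkl","wb"))
print("wrist ring",circ(s,.45,.75,-.17,.13,.202,.075),"hub",circ(s,.69,.77,-.24,-.16,.218,.019))
T=[cv2.resize(s["img"],(400,300))]
q=pickle.load(open("scene7.pkl","rb"));T.append(cv2.resize(q["img"][165:285,260:420],(400,300)))
q2=pickle.load(open("side7.pkl","rb"));T2=[cv2.resize(q2["img"][190:340,250:450],(400,300)),cv2.resize(q["img"][110:230,330:490],(400,300))]
cv2.imwrite("pics/f8.png",np.vstack([np.hstack(T),np.hstack(T2)])[:,:,::-1])
E
```

```text
[ 0.67172212 -0.12189658  0.34303361] [-2.74429549e+00  1.52820742e+00 -1.70237781e-04] [-0.51  0.66  1.14  1.32 -0.59  1.52 -2.02] 29.65
target 123.79165568107351
scene [(92, 124.3), (92, 124.8), (76, 125.3), (68, 123.8)] [(0.6102, -0.0293, 0.0749), (0.6043, -0.0208, 0.076)]
side [(65, 131.3), (60, 131.8), (50, 130.8), (48, 132.3)] [(0.6018, -0.0153, 0.0743), (0.6022, 0.0137, 0.0733), (0.6637, 0.0837, 0.0745)]
wrist ring [] hub [(0.7247, -0.2007, 0.018), (0.7347, -0.2037, 0.0166)]
```

View pics/f8.png

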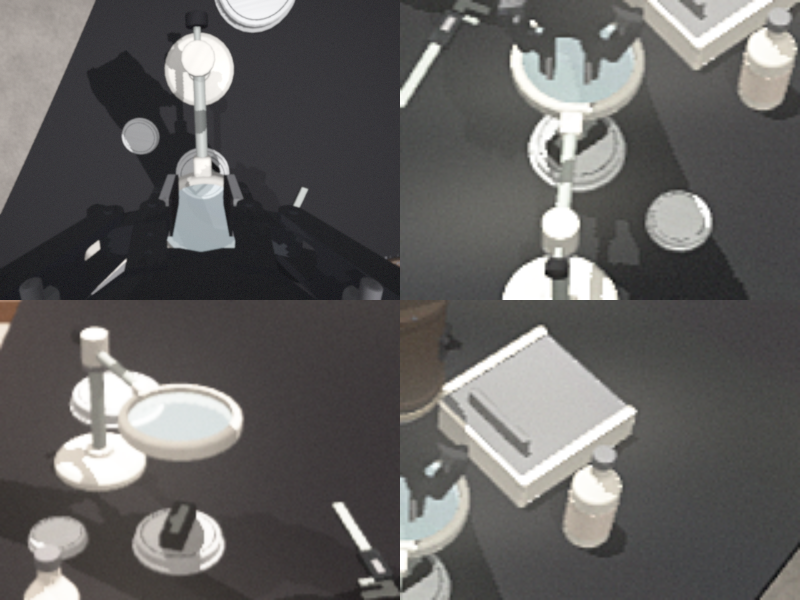

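The composite shows the cover fully shut, the mount on the stage with its strip up, and the lens roughly over it, though the gripper hides part of the ring. I'll retreat and re-measure without viewing another picture.

Request:
{"method": "drive_tool", "body": {"deltas": [{"tx": -0.04, "ty": 0, "tz": 0, "yaw": 0}, {"tx": -0.08, "ty": 0, "tz": 0, "yaw": 0}, {"tx": -0.12, "ty": 0, "tz": 0, "yaw": 0}, {"tx": -0.16, "ty": 0, "tz": 0, "yaw": 0}, {"tx": -0.2, "ty": 0, "tz": 0, "yaw": 0}, {"tx": -0.23, "ty": 0, "tz": 0, "yaw": 0}, {"tx": -0.25, "ty": 0, "tz": 0, "yaw": 0}, {"tx": -0.25, "ty": 0, "tz": 0, "yaw": 0}, {"tx": -0.25, "ty": 0, "tz": 0, "yaw": 0}]}}

```text
time_s: 30.92
tool_pos: [0.5403, 0.0899, 0.3427]
orientation: [2.744, -1.529, 0.0]
ft_force: [0.4, 0.5, -0.1]
finger_gap: 0.0301
finger_force: 0.0
```

```bash
python3 lens.py
python3 - <<'E'
from circ import *
from cell import *
s=snapshot("wrist");pickle.dump(s,open("w9.pkl","wb"))
print("wrist ring",circ(s,.45,.75,-.17,.13,.202,.075),"hub",circ(s,.69,.77,-.24,-.16,.218,.019))
for n in("scene7","side7"):
    s=pickle.load(open(n+".pkl","rb"));print(n,"hub",circ(s,.69,.77,-.24,-.16,.218,.019),"inner",circ(s,.5,.7,-.12,.08,.202,.064,.004))
# side: mount top darkness -> centre
s=pickle.load(open("side7.pkl","rb"));g=cv2.cvtColor(topview(s,.54,.67,-.075,.04,.042),cv2.COLOR_RGB2GRAY)
E
```

```text
[0.54034661 0.08989998 0.34270119] [ 2.74406072e+00 -1.52886674e+00  3.93730792e-04] [-1.21  0.44  1.36  1.67 -0.44  1.39 -2.37] 30.925
target 123.79165568107351
scene [(128, 124.3), (126, 124.8), (122, 123.8), (122, 123.3)] [(0.6047, -0.0218, 0.0745), (0.6122, -0.0293, 0.0738), (0.6037, -0.0348, 0.0766)]
side [(73, 131.3), (66, 130.8), (61, 131.8), (53, 132.3)] [(0.6047, -0.0138, 0.0777), (0.6043, 0.0112, 0.0755), (0.6608, 0.0852, 0.077)]
wrist ring [(0.6012, -0.0183, 0.0738), (0.6122, -0.0093, 0.0743), (0.5913, -0.0238, 0.0748)] hub []
scene7 hub [(0.7272, -0.2032, 0.0194), (0.7398, -0.2198, 0.0181)] inner [(0.6033, -0.0198, 0.0624), (0.6123, -0.0243, 0.0672), (0.6037, -0.0298, 0.0672)]
side7 hub [(0.7243, -0.1992, 0.0195)] inner [(0.6072, -0.0063, 0.0666), (0.5987, -0.0153, 0.0605), (0.5987, -0.0258, 0.0644)]
```

```bash
python3 -c "
from cell import *
print(sign_off())"
```

```text
the job is handed in; nothing more can be done
None
```

I handed the job in at about 31 s, with no verdict returned: the mount is polished face up at the stage's middle, the cover is pushed to its stop, and the lens is over the mount to within about 3 mm by the cameras.

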